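# Set up a camera bracket and lens board in the bonding jig

### The job

Load the bonding jig on the bench: first lay the small camera board flat on its stage pad, centred between the two stops, and let go of it. Then set the aluminium bracket flat on the jig plate with its long side along the long fence, press it firmly into the corner so that it sits flush against both fences at once, and finish while still holding it pressed there. Leave the white dome camera, the screwdriver and the dish of pins where they are.

Things in the scene. Friction and masses are not known exactly. Their poses are not given: they have to be found in the camera images.
- bracket: loose machined aluminium bracket, 0.15 to 0.29 kg: flat base 80 (its x) by 60 (y) by 12 mm high, and centred on it an upright lug 44 (x) by 12 mm thick (y), from 12 to 48 mm high, with a dark bore; grip it across the lug's 12 mm. The same after a half turn. Origin: centre of the underside, z up. It starts flat on the bench to one side of the jig (left or right).
- board: loose green camera circuit board, 50 (its x) by 40 (y) by 4 mm, 40 g, with a black square lens mount 22 by 22 mm centred on it, from 4 to 24 mm high, and a round 16 mm lens above that to 32 mm; grip it by the square mount. A half turn makes no difference. Origin: centre of the underside, z up. It starts flat on the bench on the other side of the jig than the bracket.
- jig: the bonding jig, fixed to the bench: a dark steel plate 170 mm (its x) by 250 mm (its y) and 12 mm thick, lying flat. Origin: centre of its underside, at bench height; z up. The fenced corner is at its +x +y end, the stage pad at its -y end, with some 70 mm clear between the pad and a seated bracket.
- long_fence: steel bar 14 mm wide (its x), 92 mm long (its y), 14 mm high, fixed on the jig plate along the jig's y at the jig's far (+x) side; its face towards -x is the one to touch, and lies in the plane x = 0 of point corner. Rigid. Origin: centre of its underside.
- short_fence: steel bar 72 mm long (its x), 14 mm wide (its y), 14 mm high, fixed on the jig plate along the jig's x at the jig's +y end; its face towards -y is the one to touch, and lies in the plane y = 0 of point corner. Rigid. Origin: centre of its underside.
- corner (a point): point on the jig plate's top, 12 mm above the bench, where the planes of the two fence faces meet; axes as the jig's (70 mm in x and 110 mm in y from the jig's origin). A fully seated bracket has its origin at x = -30, y = -40, z = 0 mm in this frame, its own x axis along this y axis (either way). Friction drags (about 1): lean in with 10 to 20 N each way.
- stage (a point): centre of the top of the stage pad, aluminium, 50 (x) by 62 mm (y), top 18 mm above the bench, axes as the jig's; 70 mm in -y from the jig's origin. The stops are steel bars 50 mm long (x), 8 wide, 6 high, on its +y and -y edges, 46 mm apart inside. A well laid board has its origin here and its x along this x, ends even with the pad's open ends, 3 mm play to each stop.
- dome: bystander: a white finished dome camera, 114 mm across and 148 mm high, standing beyond the jig on the right (-y). Origin: centre of its underside.
- screwdriver: bystander: a screwdriver 170 mm long lying on the bench beyond the jig on the left (+y). Origin: under its middle; x runs along it.
- dish: bystander: a black round dish 68 mm across and 18 mm high with steel pins in it, between the robot and the jig. Origin: centre of its underside.
Not all that is in view belongs to the job. Of the things that look like the board, the larger one is meant. Several things have the shape of the bracket; the one meant has the colours described above.

How it is judged (in metres and radians):
On the way:
1. the camera board lies flat on the stage pad, centred between the stops, and the fingers have let go of it, while the bracket is not yet in the corner (horizontal distance between board and stage below 0.006 m and z of board in the frame of stage between -0.002 and 0.002 m and angle between the x axis of board and the x axis of stage, either way round below 0.15 rad and contact force between the fingers and board below 0.05 N and horizontal distance between bracket and corner above 0.055 m), for 0.2 s.
At the end, for the whole second after the job is handed in: Board flat on the stage pad, within 6 mm of its centre and 0.15 rad of square, untouched. Bracket still, flat on the plate, long side along the long fence within 2 degrees, within 2.5 mm of fully seated at both fences, the fingers pushing it with over 1.5 N onto each fence (horizontal distance between board and stage below 0.006 m and z of board in the frame of stage between -0.002 and 0.002 m and angle between the x axis of board and the x axis of stage, either way round below 0.15 rad and contact force between each of the arm, the fingers and board below 0.05 N and x of bracket in the frame of corner between -0.0325 and -0.027 m and y of bracket in the frame of corner between -0.0425 and -0.037 m and z of bracket in the frame of corner below 0.0025 m and angle between bracket's own z axis and vertical below 0.035 rad and angle between the x axis of bracket and the y axis of corner, either way round below 0.035 rad and contact force between bracket and long_fence above 1.5 N and contact force between bracket and short_fence above 1.5 N and contact force between the fingers and bracket above 1.5 N and linear speed of bracket below 0.01 m/s); the arm keeps its last pose, push and grip.
It fails at once if the dome camera, screwdriver or dish is moved by more than 30 mm (distance of any of dome, screwdriver, dish from where it was at the start of the episode above 0.03 m).
It also fails if it takes over 64 s, if anything falls off the work surface, if the arm or the gripper's body presses on something with over 40 N, if the wrist force passes 120 N, or if a joint passes its speed limit or range.

### The arm

A 6-joint arm with a two-finger parallel gripper is mounted at the origin on the work surface. World frame = base frame: x ahead of the robot, y to its left, z up, the work surface at z = 0. Lengths are in mm, angles in rad, forces in N, time in s.
With the tool pointing down it reaches from about 275 to 725 mm from the base axis. Payload 5.6 kg.
Tool frame: the origin (TCP) lies midway between the tips of the shut fingers; the grasp point (between the pads) lies 19 mm behind it; z points along the fingers, y is the line along which they close (so a half turn about z gives the same grasp; the last joint's range is limited). The gripper opens to 85 mm and grips with 20 to 120 N. Pads are 22 mm wide; open, the fingers measure 114 mm over their backs; the gripper's body (76 mm by 85 mm) begins 54 mm behind the grasp point. The pads swing forward as they close: fully open they stand 13 mm farther back than shut.
Start: joints at [-0.949, 0.255, 0.108, 0, -1.424, -0.285], TCP at [181.777, -519.086, 201.083] pointing down, gripper open.
Joint ranges: [-2.95, 2.95], [-1.21, 1.97], [-1.09, 1.5], [-2.87, 1.71], [-2.94, -0.07], [-3.05, 3.05]. Speed limits (rad/s): [2.57, 2.57, 3.14, 3.14, 3.14, 3.14].

### API

Orientations are given as a rotation vector (axis times angle).
In Python, from plant import telemetry, viewer, job_done gives the robot as it stands.
- The arm moves only by the shell command python3 -m jog 'ROWS'. ROWS is JSON, a list of rows, each an object with "grip": the finger opening in mm, from 0 to 85.4; "offset": the shift along the tool's x, y, z as a fraction of full scale, a list of three; "angular": the turn, a rotation vector about the tool's x, y, z as a fraction of full scale, a list of three. In form: [{"grip": grip, "offset": [x, y, z], "angular": [wx, wy, wz]}, ...]. A call has exactly 8 rows; each row shifts and turns the commanded pose from where the row before left it, along the tool's axes as they then stand; what a row does not reach is not made up. Full scale, the value 1, is 80 mm for a shift and 90 degrees for a turn. A row lasts 1/10 s, in which the tool goes at most 50 mm and 8.59 degrees, less where a joint would pass 70% of its speed; a pose out of reach is approached as far as the arm can. A call with a number of a shift or a turn outside -1 to 1 is refused whole. A call with a gripper value outside its range is refused whole. The fingers move at their own pace and stop on an object; the grip force is fixed at half the most. Time passes only in rows, so rows that do not move let the fingers close, or fill a call up. It gives the time, the measured TCP pose, the force, the opening and the grip force at its end, in the units of the state.
- telemetry.state(): the state, without advancing time (a new reading comes with each control period).
- viewer.get_image(name): name is "side" or "top" or "wrist"; returns the picture (480x640x3 uint8, red, green, blue); there is no depth.
- viewer.camera_params(name): a dict with "camera_matrix" (3x3 intrinsics, pixels), "k1" (the pictures are not rectified: a ray, as slopes to the right and down, at radius r is drawn at 1 + k1 r^2 times it, then the intrinsics apply), "R" (3x3) and "t" (3): a world point X has camera coordinates R X + t. Camera axes: x right, y down, z forward; pixel columns grow to the right and rows downward; lengths in mm; the calibration is good to about 2 mm. A picture is of the moment at which its call begins: read the wrist's pose just before it. camera_params takes no time and is no camera call; for the wrist camera it gives the pose at the moment of the call.
- job_done(): hands the job in; it is judged then, once.
The state is a dict: "t": time; "joint_positions": joint angles; "joint_vel": joint speeds; "joint_efforts": joint torques, N m; "eef_pos": TCP position; "tcp_rot": TCP orientation; "force": force on the tool from outside, world axes, zero at the start; "torque": the same for the moment, N m; "width": opening from 0.0 (shut) to 1.0 (fully open); "grasp_force": force on a finger pad.
Only numpy, scipy, OpenCV 4.12 (cv2) and the standard library are available. Lean on these libraries where they do the work, as an engineer would, in place of code of your own. Each camera call takes 0.05 s, during which the arm holds its last target. There are 200 camera calls.

## Working session

There is one attempt and no reset: what is moved stays moved. The work goes in short steps, Python scripts to look and compute and a shell command to move; the robot and the scene stay as the last step left them, time stands still between calls to the robot, and variables do not carry over. Pictures are saved under pics/ and viewed, at most 10 in all, crops included, and the job is handed in when it is done.

```bash
ls; mkdir -p pics; cat > h.py <<'E'
import numpy as np, cv2
from plant import telemetry, viewer, job_done
def ray(c,u,v):
    K=np.array(c["camera_matrix"]);R=np.array(c["R"]);t=np.array(c["t"])
    d=np.array([(u-K[0,2])/K[0,0],(v-K[1,2])/K[1,1]]);s=d.copy()
    for _ in range(50): s=d/(1+c["k1"]*(s@s))
    return -R.T@t, R.T@np.array([s[0],s[1],1])
def onz(c,u,v,z):
    o,d=ray(c,u,v); return o+d*(z-o[2])/d[2]
def proj(c,X):
    K=np.array(c["camera_matrix"]);p=np.array(c["R"])@np.array(X,float)+np.array(c["t"])
    s=p[:2]/p[2]; s=s*(1+c["k1"]*(s@s)); return K[0,0]*s[0]+K[0,2],K[1,1]*s[1]+K[1,2]
def save(name,f):
    c=viewer.camera_params(name); im=viewer.get_image(name)[:,:,::-1].copy(); cv2.imwrite(f,im); return c,im
E
python3 - <<'E'
from h import *
s=telemetry.state();print(s)
for n in("top","side","wrist"):
    c,im=save(n,f"pics/{n}0.png");print(n,(-np.array(c["R"]).T@np.array(c["t"])).round(),np.round(c["R"],2).tolist(),np.array(c["camera_matrix"])[0,0],c["k1"])
E
```

```text
pics
{'t': 0.0, 'joint_positions': array([-9.49393648e-01,  2.55728336e-01,  1.07038343e-01, -4.85290778e-04,
       -1.42390449e+00, -2.84611353e-01]), 'joint_vel': array([ 1.41998257e-03, -1.23417490e-03, -6.74751777e-04, -9.50776872e-04,
       -1.13464882e-03, -1.30505859e-05]), 'joint_efforts': array([-5.35822765e-04, -3.86616969e+01,  2.37930429e+01,  5.36495849e+00,
       -6.20325358e-03,  1.01314677e-05]), 'eef_pos': array([ 181.63980213, -518.56498468,  200.21746185]), 'tcp_rot': array([ 5.26363387e-01, -3.09682171e+00, -2.86931453e-03]), 'force': array([-0.18219857,  0.87892296, -0.35381044]), 'torque': array([ 0.01659367, -0.05315153,  0.02533864]), 'grasp_force': 0.0, 'width': 0.9977011010491429}
top [ 305.   -9. 1523.] [[0.03, -1.0, -0.0], [-0.99, -0.02, -0.15], [0.15, 0.01, -0.99]] 611.65735601228 -0.029446794869369353
side [386. 859. 798.] [[-0.98, -0.19, -0.01], [-0.12, 0.62, -0.78], [0.15, -0.76, -0.63]] 567.6326434809235 -0.12033460794157382
wrist [ 111. -544.  373.] [[-0.33, 0.94, 0.0], [0.9, 0.32, 0.29], [0.28, 0.1, -0.96]] 345.00554383317836 -0.06026315015398967
```

View pics/top0.png

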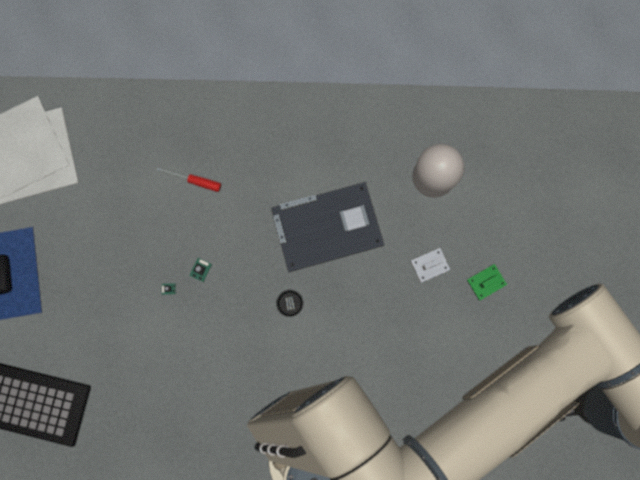

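The top view (up = +x, left = +y) shows the jig at about (328,226), with the long fence at (298,201), the short fence at (280,229) and the pad at (354,218). The larger board is at (201,270) with a small lookalike at (168,289). The aluminium bracket is at (430,265) and a green lookalike at (487,282). The dish is at (290,303), the dome at (438,170) and the screwdriver at (190,180). I'll enlarge for accuracy.

```bash
python3 - <<'E'
from h import *
im=cv2.imread("pics/top0.png")
a=cv2.resize(im[175:280,262:392],None,fx=4,fy=4,interpolation=cv2.INTER_CUBIC) #520x420
b=cv2.resize(im[250:290,180:225],None,fx=6,fy=6,interpolation=cv2.INTER_CUBIC) #270x240
c=cv2.resize(im[243:288,408:453],None,fx=6,fy=6,interpolation=cv2.INTER_CUBIC)#270x270
o=np.zeros((520,800,3),np.uint8); o[:420,:520]=a;o[:240,525:795]=b;o[245:515,525:795]=c
cv2.imwrite("pics/crop1.png",o)
E
```

```text
(no output)
```

View pics/crop1.png

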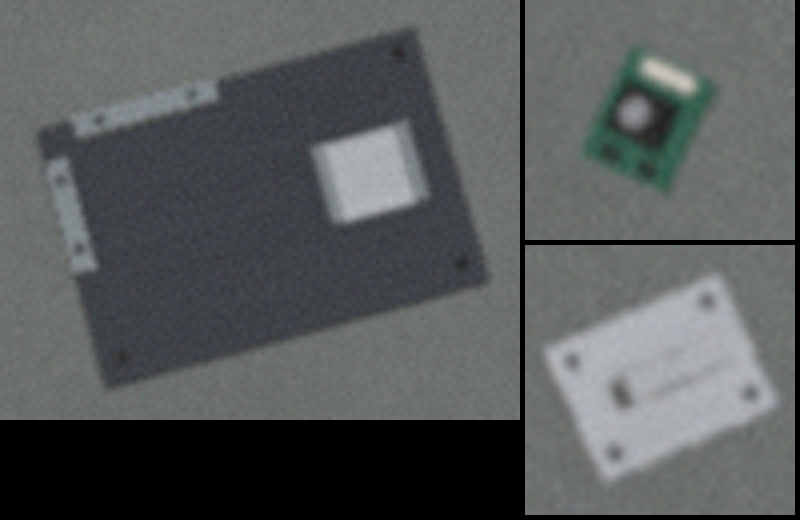

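View pics/side0.png

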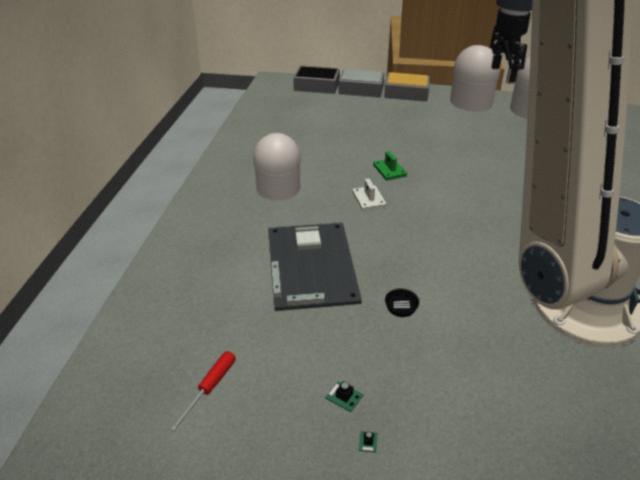

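The crop shows the jig plate corners at (38,130), (415,28), (490,283) and (107,388), and the pad between its stops. It also shows the board with a white connector and the light-metal bracket with a dark bore. The side view at (369,193) confirms the bracket and at (345,393) the board. I'll turn these into positions and take a first fit.

```bash
cat >> h.py <<'E'
def fit(W,C):
    "planar rigid fit: world = R(th) C + p"
    W=np.array(W)[:,:2];C=np.array(C,float);w0=W.mean(0);c0=C.mean(0);a=W-w0;b=C-c0
    th=np.arctan2((b[:,0]*a[:,1]-b[:,1]*a[:,0]).sum(),(a*b).sum());R=np.array([[np.cos(th),-np.sin(th)],[np.sin(th),np.cos(th)]])
    p=w0-R@c0;return p,th,W-(C@R.T+p)
E
python3 - <<'E'
from h import *
c=viewer.camera_params("top")
def go(n,px,off,f,z,C):
    W=[onz(c,off[0]+(u+.5)/f-.5,off[1]+(v+.5)/f-.5,z) for u,v in px]
    p,th,r=fit(W,C);print(n,p.round(1),th.round(3),r.round(1).tolist(),"sides",[round(float(np.linalg.norm(W[i]-W[(i+1)%4])),1) for i in range(4)])
    return p,th
p,th=go("jig",[(38,130),(415,28),(490,283),(107,388)],(262,175),4,12,[(85,125),(85,-125),(-85,-125),(-85,125)])
R=np.array([[np.cos(th),-np.sin(th)],[np.sin(th),np.cos(th)]]);print("corner",p+R@[70,110],"stage",p+R@[0,-70],"seat",p+R@[40,70])
go("board",[(107,45),(192,85),(145,190),(60,150)],(180,250),6,4,[(25,20),(25,-20),(-25,-20),(-25,20)])
go("bracket",[(18,103),(193,30),(253,157),(82,237)],(408,243),6,12,[(40,-30),(-40,-30),(-40,30),(40,30)])
cw=viewer.camera_params("wrist");print(telemetry.state()["eef_pos"])
s=telemetry.state();from scipy.spatial.transform import Rotation as Ro
T=Ro.from_rotvec(s["tcp_rot"]).as_matrix();print(T.round(3));o,d=ray(cw,320,240);print("cam in tool",T.T@(o-s["eef_pos"]),T.T@np.array(cw["R"]).T@[0,0,1])
E
```

```text
jig [563.4 -16.4] 0.294 [[-0.1, -1.6], [-0.8, 1.3], [-0.0, 1.5], [0.9, -1.2]] sides [247.0, 169.2, 247.1, 169.0]
corner [598.48869611 109.18702281] stage [583.7272618  -83.38010849] seat [581.3853213   62.20325359]
board [448.  297.2] -0.386 [[-0.6, 0.5], [-1.4, 1.1], [0.7, -0.4], [1.3, -1.2]] sides [39.7, 47.5, 39.5, 47.6]
bracket [ 473.3 -274.4] 2.012 [[0.6, 0.2], [-1.2, -0.2], [0.7, 0.8], [-0.1, -0.8]] sides [79.6, 57.9, 78.9, 61.0]
[ 181.65424351 -518.70255388  200.42494088]
[[-0.944 -0.33  -0.001]
 [-0.33   0.944  0.001]
 [ 0.     0.001 -1.   ]]
cam in tool [  75.21382657   -0.47996441 -172.83412916] [-2.93913532e-01 -1.58209276e-04  9.55831999e-01]
```

View pics/wrist0.png

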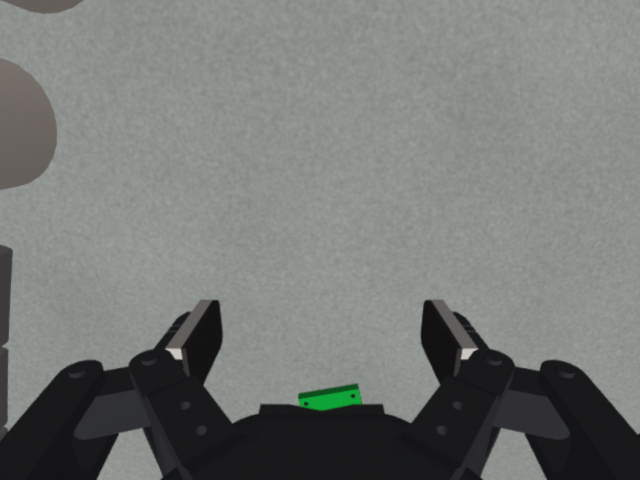

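The jig plate sides come out at 247×169 (given 250×170), the board at 47.5×39.6 and the bracket at 79×59.5, so the fits hold. The wrist view shows the fingers at rows 300–480 and the green lookalike at (330,397). Next I move above the board for a close wrist look.

```bash
python3 -m jog '[{"grip":85,"offset":[-0.2,0.26,0],"angular":[0,0,0]},{"grip":85,"offset":[-0.37,0.48,0],"angular":[0,0,0]},{"grip":85,"offset":[-0.37,0.48,0],"angular":[0,0,0]},{"grip":85,"offset":[-0.37,0.48,0],"angular":[0,0,0]},{"grip":85,"offset":[-0.37,0.48,0],"angular":[0,0,0]},{"grip":85,"offset":[-0.37,0.48,0],"angular":[0,0,0]},{"grip":85,"offset":[-0.37,0.48,0],"angular":[0,0,0]},{"grip":85,"offset":[-0.37,0.48,0],"angular":[0,0,0]}]'
python3 -m jog '[{"grip":85,"offset":[-0.37,0.48,0],"angular":[0,0,0]},{"grip":85,"offset":[-0.37,0.48,0],"angular":[0,0,0]},{"grip":85,"offset":[-0.37,0.48,0],"angular":[0,0,0]},{"grip":85,"offset":[-0.37,0.48,0],"angular":[0,0,0]},{"grip":85,"offset":[-0.37,0.48,0],"angular":[0,0,0]},{"grip":85,"offset":[-0.37,0.48,0],"angular":[0,0,0]},{"grip":85,"offset":[-0.37,0.48,0],"angular":[0,0,0]},{"grip":85,"offset":[-0.37,0.48,0],"angular":[0,0,0]}]'
cat >> h.py <<'E'
from scipy.spatial.transform import Rotation as Ro
def plan(x,y,z,phi=None):
    "shift in present tool axes (fractions of 80 mm) and turn about tool z (fraction of 90 deg)"
    s=telemetry.state();T=Ro.from_rotvec(s["tcp_rot"]).as_matrix();d=np.array([x,y,z])-s["eef_pos"]
    ph=np.degrees(np.arctan2(T[1,1],T[0,1]));print("t",round(s["t"],2),"tcp",s["eef_pos"].round(1),"phi",ph.round(2),"tz",T[:,2].round(3),"j",s["joint_positions"].round(2),"F",s["force"].round(1),"w",round(s["width"]*85.4,1),"gf",round(s["grasp_force"],1))
    print("d mm",d.round(1),"frac",(T.T@d/80).round(4),"turn",None if phi is None else round(-((phi-ph+180)%360-180)/90,4))
E
python3 -c "
from h import *
plan(448,297,150,68)"
```

```text
t: 0.95
eef_pos: [296.6, -170.2, 201.1]
tcp_rot: [-0.526, 3.097, 0.0]
force: [2.0, -1.0, -0.7]
width: 0.995
grasp_force: 0.0
t: 1.75
eef_pos: [418.7, 198.3, 201.0]
tcp_rot: [-0.528, 3.097, 0.0]
force: [0.9, -0.8, 0.7]
width: 0.996
grasp_force: 0.0
t 1.75 tcp [418.7 198.3 201. ] phi 109.34 tz [-0.  0. -1.] j [ 0.78  0.08 -0.1  -0.   -1.39 -2.02] F [ 0.9 -0.8  0.7] w 85.1 gf 0.0
d mm [ 29.3  98.7 -51. ] frac [-0.7541  1.0431  0.6376] turn 0.4593
```

```bash
python3 -m jog '[{"grip":85,"offset":[-0.25,0.35,0.1],"angular":[0,0,0]},{"grip":85,"offset":[-0.25,0.35,0.1],"angular":[0,0,0]},{"grip":85,"offset":[-0.25,0.34,0.1],"angular":[0,0,0]},{"grip":85,"offset":[0,0,0.1],"angular":[0,0,-0.095]},{"grip":85,"offset":[0,0,0.1],"angular":[0,0,-0.095]},{"grip":85,"offset":[0,0,0.1],"angular":[0,0,-0.095]},{"grip":85,"offset":[0,0,0.04],"angular":[0,0,-0.095]},{"grip":85,"offset":[0,0,0],"angular":[0,0,-0.095]}]'
python3 -m jog '[{"grip":85,"offset":[0,0,0],"angular":[0,0,-0.095]},{"grip":85,"offset":[0,0,0],"angular":[0,0,-0.095]},{"grip":85,"offset":[0,0,0],"angular":[0,0,-0.095]},{"grip":85,"offset":[0,0,0],"angular":[0,0,-0.095]},{"grip":85,"offset":[0,0,0],"angular":[0,0,-0.095]},{"grip":85,"offset":[0,0,0],"angular":[0,0,-0.095]},{"grip":85,"offset":[0,0,0],"angular":[0,0,-0.095]},{"grip":85,"offset":[0,0,0],"angular":[0,0,-0.095]}]'
python3 -m jog '[{"grip":85,"offset":[0,0,0],"angular":[0,0,-0.095]},{"grip":85,"offset":[0,0,0],"angular":[0,0,-0.095]},{"grip":85,"offset":[0,0,0],"angular":[0,0,-0.095]},{"grip":85,"offset":[0,0,0],"angular":[0,0,-0.018]},{"grip":85,"offset":[0,0,0],"angular":[0,0,0]},{"grip":85,"offset":[0,0,0],"angular":[0,0,0]},{"grip":85,"offset":[0,0,0],"angular":[0,0,0]},{"grip":85,"offset":[0,0,0],"angular":[0,0,0]}]'
python3 - <<'E'
from h import *
import json
plan(448,297,150,248)
c,im=save("wrist","pics/wrist1.png")
json.dump({k:np.array(v).tolist() for k,v in c.items()},open("pics/wrist1.json","w"))
plan(448,297,150,248)
E
```

```text
t: 2.55
eef_pos: [447.3, 294.2, 148.8]
tcp_rot: [1.626, -2.685, 0.001]
force: [-0.5, 0.4, -0.4]
width: 0.997
grasp_force: 0.0
t: 3.35
eef_pos: [447.6, 294.4, 149.5]
tcp_rot: [2.856, -1.308, -0.001]
force: [1.1, 0.4, -0.6]
width: 0.991
grasp_force: 0.0
t: 4.15
eef_pos: [447.8, 294.6, 149.9]
tcp_rot: [3.082, -0.609, -0.0]
force: [0.1, 0.3, 0.9]
width: 0.995
grasp_force: 0.0
t 4.15 tcp [447.8 294.6 149.9] phi -112.34 tz [-0. -0. -1.] j [ 0.87  0.25 -0.03 -0.   -1.29  0.31] F [0.1 0.3 0.9] w 85.0 gf 0.0
d mm [0.2 2.4 0.1] frac [-0.0096 -0.0291 -0.0016] turn -0.0038
t 4.2 tcp [447.8 294.5 149.9] phi -112.33 tz [-0.  0. -1.] j [ 0.87  0.25 -0.03 -0.   -1.29  0.31] F [-0.2 -0.2 -0.6] w 84.5 gf 0.0
d mm [0.2 2.5 0.1] frac [-0.0098 -0.0291 -0.0017] turn -0.0037
```

View pics/wrist1.png

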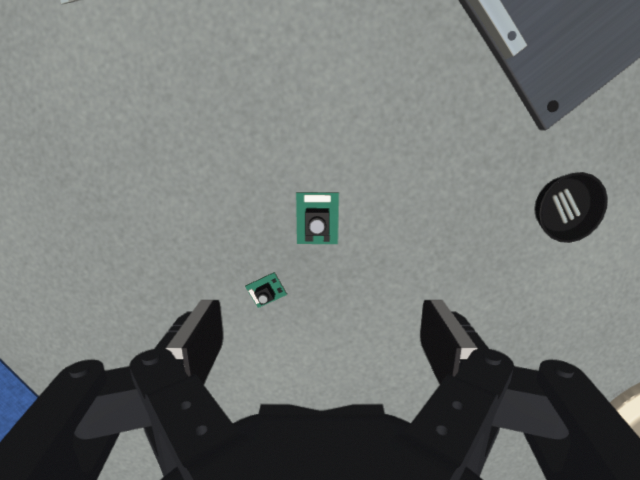

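The wrist view shows the board square to the tool, with corners near (296,192), (338,192), (338,244) and (296,244), and the lens at (317,227). The small lookalike at (265,290) stays clear of the fingers. I'll refine the corners by green mask.

```bash
python3 - <<'E'
from h import *
import json
c=json.load(open("pics/wrist1.json"));im=cv2.imread("pics/wrist1.png")
b,g,r=[im[...,i].astype(int) for i in range(3)]
m=((g-r>40)&(g-b>5)).astype(np.uint8);m[:180]=0;m[255:]=0;m[:,:285]=0;m[:,350:]=0
rc=cv2.minAreaRect(cv2.findNonZero(m));bx=cv2.boxPoints(rc);print(rc,bx.tolist())
px=[(296,192),(338,192),(338,244),(296,244)]
ph=np.radians(-112.33)
for P in (px,[tuple(p) for p in bx]):
    W=np.array([onz(c,u,v,4) for u,v in P]);print(W[:,:2].round(1).tolist(),[round(float(np.linalg.norm(W[i]-W[(i+1)%4])),1) for i in range(4)],W.mean(0).round(1))
    e=[(W[i]-W[i-1])[:2] for i in range(4)];print([np.degrees(np.arctan2(q[1],q[0])).round(1) for q in e])
print("lens top",onz(c,317,227,32))
cv2.imwrite("pics/c2.png",cv2.resize(im[180:256,280:356],None,fx=6,fy=6,interpolation=cv2.INTER_CUBIC))
E
```

```text
((317.0, 218.0), (50.0, 42.0), 90.0) [[296.0, 193.0], [338.0, 193.0], [338.0, 243.0], [296.0, 243.0]]
[[478.2, 306.7], [463.4, 270.7], [416.2, 289.3], [431.7, 327.0]] [39.0, 50.7, 40.8, 50.7] [447.4 298.4   4. ]
[np.float64(-23.5), np.float64(-112.3), np.float64(158.5), np.float64(67.7)]
[[477.3, 307.1], [462.5, 271.0], [417.2, 288.9], [432.6, 326.6]] [39.0, 48.7, 40.7, 48.8] [447.4 298.4   4. ]
[np.float64(-23.5), np.float64(-112.3), np.float64(158.5), np.float64(67.7)]
lens top [446.50895769 298.40796629  32.        ]
```

View pics/c2.png

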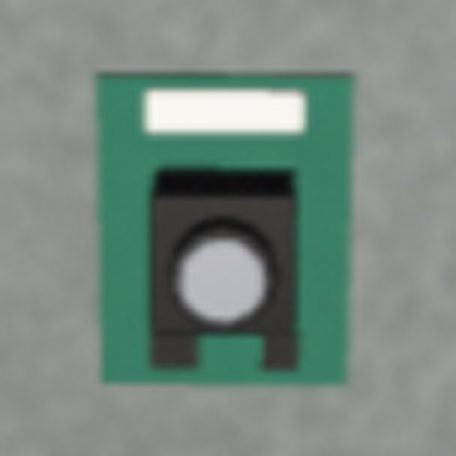

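The crop confirms a clean outline. The board centre is (447,298) with its x axis at −22.4°, square to the fingers. Descend and grip.

```bash
python3 -m jog '[{"grip":60,"offset":[-0.025,-0.04,0.1],"angular":[0,0,0]},{"grip":60,"offset":[0,0,0.3],"angular":[0,0,0]},{"grip":60,"offset":[0,0,0.3],"angular":[0,0,0]},{"grip":60,"offset":[0,0,0.3],"angular":[0,0,0]},{"grip":60,"offset":[0,0,0.3],"angular":[0,0,0]},{"grip":60,"offset":[0,0,0.15],"angular":[0,0,0]},{"grip":60,"offset":[0,0,0],"angular":[0,0,0]},{"grip":60,"offset":[0,0,0],"angular":[0,0,0]}]'
python3 -c "
from h import *
plan(447.2,298.2,9,247.6)"
```

```text
t: 5.0
eef_pos: [447.7, 298.7, 34.5]
tcp_rot: [-3.082, 0.607, -0.001]
force: [-0.4, 0.2, 1.4]
width: 0.702
grasp_force: 0.0
t 5.0 tcp [447.7 298.7  34.5] phi -112.27 tz [ 0.001  0.    -1.   ] j [ 0.88  0.34 -0.21  0.   -1.01  0.3 ] F [-0.4  0.2  1.4] w 59.9 gf 0.0
d mm [ -0.5  -0.5 -25.5] frac [-0.0037  0.0078  0.3191] turn 0.0015
```

```bash
python3 -m jog '[{"grip":60,"offset":[-0.004,0.008,0.15],"angular":[0,0,0]},{"grip":60,"offset":[0,0,0.17],"angular":[0,0,0]},{"grip":60,"offset":[0,0,0],"angular":[0,0,0]},{"grip":10,"offset":[0,0,0],"angular":[0,0,0]},{"grip":10,"offset":[0,0,0],"angular":[0,0,0]},{"grip":10,"offset":[0,0,0],"angular":[0,0,0]},{"grip":10,"offset":[0,0,0],"angular":[0,0,0]},{"grip":10,"offset":[0,0,0],"angular":[0,0,0]}]'
python3 -c "
from h import *
plan(447.2,298.2,9,247.6)"
```

```text
t: 5.8
eef_pos: [446.8, 297.9, 8.6]
tcp_rot: [-3.082, 0.607, -0.0]
force: [0.1, 0.6, 0.2]
width: 0.118
grasp_force: 0.0
t 5.8 tcp [446.8 297.9   8.6] phi -112.29 tz [ 0.  0. -1.] j [ 0.88  0.37 -0.25 -0.   -0.95  0.3 ] F [0.1 0.6 0.2] w 10.0 gf 0.0
d mm [0.4 0.3 0.4] frac [ 0.0034 -0.0051 -0.0056] turn 0.0013
```

```bash
python3 - <<'E'
from h import *
c,a=save("wrist","pics/w2.png");c,b=save("side","pics/s2.png")
o=np.zeros((480,800,3),np.uint8);o[:240,:400]=a[240:480,120:520]
o[:300,400:]=cv2.resize(b[340:490,260:460],(400,280))[:280].repeat(1,0) if 0 else cv2.resize(b[330:480,270:470],(400,300))
cv2.imwrite("pics/v2.png",o)
E
```

```text
(no output)
```

View pics/v2.png

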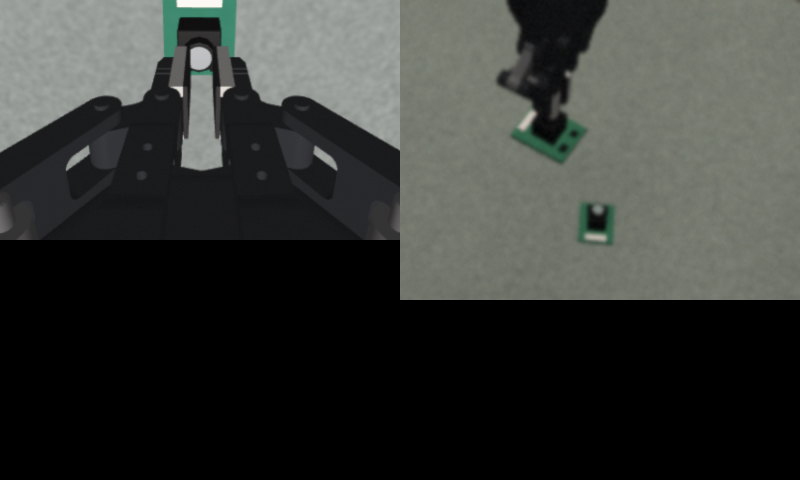

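The wrist crop shows the lens at about (200,57) between the fingers, and the board seems undisturbed. I can't tell whether the pads hold the mount, so I'll check by projecting known points.

```bash
python3 - <<'E'
from h import *
c=viewer.camera_params("wrist");s=telemetry.state();T=Ro.from_rotvec(s["tcp_rot"]).as_matrix()
def q(x,y,z): # tool xy, world z
    X=s["eef_pos"]+T@np.array([x,y,0]);X[2]=z;u,v=proj(c,X);return (round(u-120),round(v-240))
print("mount top front",q(11,-11,24),q(11,11,24),"back",q(-11,-11,24),q(-11,11,24),"lens",q(0,0,32),q(0,-8,32),q(0,8,32),"board front",q(25,-20,4),q(25,20,4))
for h in (5,8,11):
  for z in(9,20,30,47,60):print(h,z,"front",q(11,-h,z),q(11,h,z),"back",q(-11,-h,z),q(-11,h,z))
E
```

```text
mount top front (178, 30) (222, 30) back (179, 70) (222, 70) lens (200, 58) (183, 58) (217, 58) board front (163, -8) (238, -8)
5 9 front (191, 20) (210, 20) back (191, 57) (209, 57)
5 20 front (190, 27) (210, 27) back (190, 67) (210, 67)
5 30 front (189, 35) (211, 35) back (190, 76) (210, 76)
5 47 front (188, 51) (212, 51) back (189, 95) (211, 95)
5 60 front (187, 65) (212, 65) back (188, 113) (212, 113)
8 9 front (185, 20) (215, 20) back (186, 57) (215, 57)
8 20 front (184, 27) (216, 27) back (185, 67) (215, 67)
8 30 front (183, 35) (217, 35) back (184, 76) (216, 76)
8 47 front (181, 51) (219, 51) back (182, 95) (218, 95)
8 60 front (179, 65) (220, 65) back (180, 113) (219, 113)
11 9 front (179, 20) (221, 20) back (180, 57) (220, 57)
11 20 front (178, 27) (222, 27) back (179, 67) (221, 67)
11 30 front (177, 35) (223, 35) back (178, 76) (222, 76)
11 47 front (174, 51) (226, 51) back (175, 95) (224, 95)
11 60 front (172, 65) (228, 65) back (173, 113) (226, 113)
```

The mount and lens project exactly where they appear, so the board is between the fingers. They closed freely to 10 mm, though, so the tips must be above the lens (over 32 mm up). The magnification in both wrist views (±105 px at 42 mm half-opening, row 300) puts the finger tips about 32 mm higher than the TCP figures imply. So I open, go down 30 mm more, watching the force, and grip again.

```bash
python3 -m jog '[{"grip":60,"offset":[0,0,0],"angular":[0,0,0]},{"grip":60,"offset":[0,0,0],"angular":[0,0,0]},{"grip":60,"offset":[0,0,0],"angular":[0,0,0]},{"grip":60,"offset":[0,0,0.1],"angular":[0,0,0]},{"grip":60,"offset":[0,0,0.1],"angular":[0,0,0]},{"grip":60,"offset":[0,0,0.05],"angular":[0,0,0]},{"grip":60,"offset":[0,0,0],"angular":[0,0,0]},{"grip":60,"offset":[0,0,0],"angular":[0,0,0]}]'
python3 -c "
from h import *
plan(447.2,298.2,-21,247.6)"
```

```text
t: 6.7
eef_pos: [446.7, 297.8, -11.9]
tcp_rot: [3.082, -0.607, -0.0]
force: [0.1, -0.2, 0.1]
width: 0.701
grasp_force: 0.0
t 6.7 tcp [446.7 297.8 -11.9] phi -112.28 tz [-0. -0. -1.] j [ 0.88  0.39 -0.28  0.   -0.9   0.3 ] F [ 0.1 -0.2  0.1] w 59.9 gf 0.0
d mm [ 0.5  0.4 -9.1] frac [ 0.0039 -0.0077  0.1138] turn 0.0014
```

```bash
python3 -m jog '[{"grip":60,"offset":[0.004,-0.008,0.05],"angular":[0,0,0]},{"grip":60,"offset":[0,0,0.06],"angular":[0,0,0]},{"grip":60,"offset":[0,0,0],"angular":[0,0,0]},{"grip":10,"offset":[0,0,0],"angular":[0,0,0]},{"grip":10,"offset":[0,0,0],"angular":[0,0,0]},{"grip":10,"offset":[0,0,0],"angular":[0,0,0]},{"grip":10,"offset":[0,0,0],"angular":[0,0,0]},{"grip":10,"offset":[0,0,0],"angular":[0,0,0]}]'
python3 -c "
from h import *
plan(447.2,298.2,-21,247.6)"
```

```text
t: 7.5
eef_pos: [447.5, 298.5, -20.1]
tcp_rot: [-3.082, 0.607, -0.001]
force: [-0.2, -1.2, 3.8]
width: 0.239
grasp_force: 61.0
t 7.5 tcp [447.5 298.5 -20.1] phi -112.27 tz [ 0.001  0.001 -1.   ] j [ 0.88  0.41 -0.28  0.   -0.88  0.3 ] F [-0.2 -1.2  3.8] w 20.4 gf 61.0
d mm [-0.3 -0.3 -0.9] frac [-0.0014  0.0052  0.0116] turn 0.0014
```

Gripped at 20.4 mm with 61 N. The tips were indeed short, so I'll work relative to this: board underside = TCP z + 20. Lift and move to a look-out point beside the stage.

```bash
python3 -m jog '[{"grip":10,"offset":[0,0,-0.1],"angular":[0,0,0]},{"grip":10,"offset":[0,0,-0.3],"angular":[0,0,0]},{"grip":10,"offset":[0,0,-0.4],"angular":[0,0,0]},{"grip":10,"offset":[0,0,-0.4],"angular":[0,0,0]},{"grip":10,"offset":[0,0,-0.3],"angular":[0,0,0]},{"grip":10,"offset":[0.13,0.25,0],"angular":[0,0,0]},{"grip":10,"offset":[0.27,0.5,0],"angular":[0,0,0]},{"grip":10,"offset":[0.27,0.5,0],"angular":[0,0,0]}]'
python3 -m jog '[{"grip":10,"offset":[0.27,0.5,0],"angular":[0,0,0]},{"grip":10,"offset":[0.27,0.5,0],"angular":[0,0,0]},{"grip":10,"offset":[0.27,0.5,0],"angular":[0,0,0]},{"grip":10,"offset":[0.27,0.5,0],"angular":[0,0,0]},{"grip":10,"offset":[0.27,0.5,0],"angular":[0,0,0]},{"grip":10,"offset":[0.27,0.5,0],"angular":[0,0,0]},{"grip":10,"offset":[0.13,0.3,0],"angular":[0,0,0]},{"grip":10,"offset":[0,0,0],"angular":[0,0,-0.08]}]'
python3 -m jog '[{"grip":10,"offset":[0,0,0],"angular":[0,0,-0.09]},{"grip":10,"offset":[0,0,0],"angular":[0,0,-0.09]},{"grip":10,"offset":[0,0,0],"angular":[0,0,-0.09]},{"grip":10,"offset":[0,0,0],"angular":[0,0,-0.084]},{"grip":10,"offset":[0,0,0],"angular":[0,0,0]},{"grip":10,"offset":[0,0,0],"angular":[0,0,0]},{"grip":10,"offset":[0,0,0],"angular":[0,0,0]},{"grip":10,"offset":[0,0,0],"angular":[0,0,0]}]'
python3 - <<'E'
from h import *
import json
plan(488,-112,100,286.8)
c,im=save("wrist","pics/wrist3.png")
json.dump({k:np.array(v).tolist() for k,v in c.items()},open("pics/wrist3.json","w"))
E
```

```text
t: 8.3
eef_pos: [458.7, 184.5, 99.9]
tcp_rot: [-3.083, 0.604, -0.0]
force: [1.0, 0.5, -0.0]
width: 0.238
grasp_force: 60.5
t: 9.1
eef_pos: [487.8, -114.9, 99.5]
tcp_rot: [3.113, -0.416, -0.001]
force: [-0.1, 0.2, -0.5]
width: 0.238
grasp_force: 60.5
t: 9.9
eef_pos: [488.3, -111.9, 99.5]
tcp_rot: [-3.108, -0.456, 0.0]
force: [-0.0, 0.2, -0.4]
width: 0.237
grasp_force: 60.5
t 9.9 tcp [ 488.3 -111.9   99.5] phi -73.31 tz [-0.  0. -1.] j [ 0.09  0.22 -0.21 -0.   -1.15  1.77] F [-0.   0.2 -0.4] w 20.2 gf 60.5
d mm [-0.3 -0.1  0.5] frac [-0.0037 -0.0001 -0.0061] turn -0.0012
```

View pics/wrist3.png

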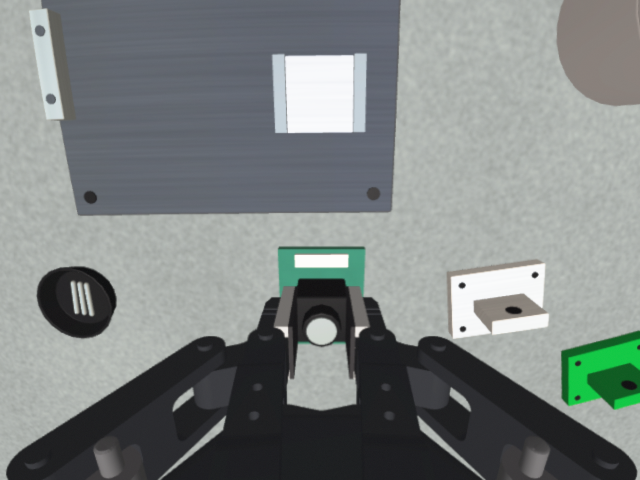

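The view is clear: the stops' outer corners are at (273,55), (366,54), (365,132) and (275,132), and the plate's near corners at (79,214) and (392,211). The held board's front edge runs (278,247)–(365,247). The bracket is at (497,300) and light grey.

```bash
python3 - <<'E'
from h import *
import json
c=json.load(open("pics/wrist3.json"));s=telemetry.state();T=Ro.from_rotvec(s["tcp_rot"]).as_matrix()
def go(n,px,z,C):
    W=np.array([onz(c,u,v,z) for u,v in px]);p,th,r=fit(W,C);print(n,p.round(1),np.degrees(th).round(2),r.round(1).tolist(),[round(float(np.linalg.norm(W[i]-W[i-1])),1) for i in range(len(px))])
    return p,th
L=[(25,31),(25,-31),(-25,-31),(-25,31)]
st,ths=go("stops",[(273,55),(366,54),(365,132),(275,132)],24,L)
go("pad",[(286,56),(353,56),(353,132),(287.5,132)],18,[(25,23),(25,-23),(-25,-23),(-25,23)])
go("plate",[(79,214),(392,211)],12,[(-85,125),(-85,-125)])
for zt in (123.6,):
  for u,v in [(278,247),(365,247)]:
    X=onz(c,u,v,zt);print("board corner in tool",(T.T@(X-s["eef_pos"])).round(1))
E
```

```text
stops [584.9 -82.5] 17.01 [[-0.3, -0.5], [-0.3, 0.4], [0.2, -0.1], [0.4, 0.2]] [49.1, 61.1, 49.7, 62.3]
pad [585.  -82.6] 17.0 [[0.0, -0.3], [-0.4, 0.4], [0.1, -0.3], [0.3, 0.2]] [49.7, 45.1, 49.7, 46.4]
plate [566.1 -16.4] 17.11 [[0.3, -1.1], [-0.3, 1.1]] [247.6, 247.6]
board corner in tool [ 25.5 -19.1 -24.1]
board corner in tool [ 25.5  20.5 -24.1]
```

```bash
python3 -c "
from h import *
plan(584.3,-82.2,30,287)"
```

```text
t 9.95 tcp [ 488.3 -111.9   99.5] phi -73.29 tz [-0.  0. -1.] j [ 0.09  0.22 -0.21 -0.   -1.15  1.77] F [-0.1 -0.5 -0.4] w 20.5 gf 60.5
d mm [ 96.   29.7 -69.5] frac [ 1.2565 -0.011   0.8686] turn -0.0032
```

```bash
python3 -m jog '[{"grip":10,"offset":[0.2,0,0],"angular":[0,0,-0.0032]},{"grip":10,"offset":[0.4,-0.004,0],"angular":[0,0,0]},{"grip":10,"offset":[0.4,-0.003,0],"angular":[0,0,0]},{"grip":10,"offset":[0.257,0,0.2],"angular":[0,0,0]},{"grip":10,"offset":[0,0,0.4],"angular":[0,0,0]},{"grip":10,"offset":[0,0,0.27],"angular":[0,0,0]},{"grip":10,"offset":[0,0,0],"angular":[0,0,0]},{"grip":10,"offset":[0,0,0],"angular":[0,0,0]}]'
python3 -c "
from h import *
plan(584.3,-82.2,-1.2,287)"
```

```text
t: 10.75
eef_pos: [584.6, -82.2, 30.4]
tcp_rot: [3.106, 0.466, -0.0]
force: [0.2, -1.0, 0.3]
width: 0.237
grasp_force: 60.5
t 10.75 tcp [584.6 -82.2  30.4] phi -72.94 tz [-0.    -0.001 -1.   ] j [ 0.13  0.44 -0.08  0.   -1.06  1.74] F [ 0.2 -1.   0.3] w 20.2 gf 60.5
d mm [ -0.3   0.  -31.6] frac [-0.0029 -0.0017  0.3949] turn 0.0007
```

```bash
python3 -m jog '[{"grip":10,"offset":[-0.003,-0.002,0.15],"angular":[0,0,0]},{"grip":10,"offset":[0,0,0.13],"angular":[0,0,0]},{"grip":10,"offset":[0,0,0.06],"angular":[0,0,0]},{"grip":10,"offset":[0,0,0.03],"angular":[0,0,0]},{"grip":10,"offset":[0,0,0.012],"angular":[0,0,0]},{"grip":10,"offset":[0,0,0.012],"angular":[0,0,0]},{"grip":10,"offset":[0,0,0],"angular":[0,0,0]},{"grip":10,"offset":[0,0,0],"angular":[0,0,0]}]'
python3 -c "
from h import *
plan(584.3,-82.2,-2,287)"
```

```text
t: 11.55
eef_pos: [584.2, -81.9, -1.4]
tcp_rot: [3.107, 0.466, 0.001]
force: [0.3, 0.1, 0.4]
width: 0.237
grasp_force: 60.5
t 11.55 tcp [584.2 -81.9  -1.4] phi -72.93 tz [ 0.  0. -1.] j [ 0.13  0.47 -0.12  0.   -0.98  1.74] F [0.3 0.1 0.4] w 20.2 gf 60.5
d mm [ 0.1 -0.3 -0.6] frac [-0.0003  0.0037  0.0078] turn 0.0007
```

```bash
python3 -m jog '[{"grip":10,"offset":[0,0,0.01],"angular":[0,0,0]},{"grip":10,"offset":[0,0,0],"angular":[0,0,0]},{"grip":40,"offset":[0,0,0],"angular":[0,0,0]},{"grip":40,"offset":[0,0,0],"angular":[0,0,0]},{"grip":40,"offset":[0,0,0],"angular":[0,0,0]},{"grip":40,"offset":[0,0,0],"angular":[0,0,0]},{"grip":40,"offset":[0,0,0],"angular":[0,0,0]},{"grip":40,"offset":[0,0,0],"angular":[0,0,0]}]'
python3 -c "
from h import *
plan(584.3,-82.2,100,287)"
```

```text
t: 12.35
eef_pos: [584.0, -81.9, -2.5]
tcp_rot: [-3.107, -0.466, -0.0]
force: [0.8, -0.9, -0.8]
width: 0.467
grasp_force: 0.0
t 12.35 tcp [584.  -81.9  -2.5] phi -72.94 tz [ 0.  0. -1.] j [ 0.13  0.47 -0.12 -0.   -0.98  1.74] F [ 0.8 -0.9 -0.8] w 39.9 gf 0.0
d mm [  0.3  -0.3 102.5] frac [ 0.002   0.0044 -1.2807] turn 0.0007
```

Released (grasp force 0). Raise and back off to a point that sees both the board on the stage and the bracket.

```bash
python3 -m jog '[{"grip":40,"offset":[0,0,-0.05],"angular":[0,0,0]},{"grip":40,"offset":[0,0,-0.25],"angular":[0,0,0]},{"grip":40,"offset":[0,0,-0.4],"angular":[0,0,0]},{"grip":60,"offset":[0,0,-0.4],"angular":[0,0,0]},{"grip":60,"offset":[-0.2,0.1,-0.2],"angular":[0,0,0]},{"grip":60,"offset":[-0.4,0.2,0],"angular":[0,0,0]},{"grip":60,"offset":[-0.4,0.2,0],"angular":[0,0,0]},{"grip":60,"offset":[-0.4,0.2,0],"angular":[0,0,0]}]'
python3 -m jog '[{"grip":60,"offset":[-0.36,0.17,0],"angular":[0,0,0]},{"grip":60,"offset":[0,0,0],"angular":[0,0,0]},{"grip":60,"offset":[0,0,0],"angular":[0,0,0]},{"grip":60,"offset":[0,0,0],"angular":[0,0,0]},{"grip":60,"offset":[0,0,0],"angular":[0,0,0]},{"grip":60,"offset":[0,0,0],"angular":[0,0,0]},{"grip":60,"offset":[0,0,0],"angular":[0,0,0]},{"grip":60,"offset":[0,0,0],"angular":[0,0,0]}]'
python3 - <<'E'
from h import *
import json
plan(473,-274,100,205)
c,im=save("wrist","pics/wrist4.png")
json.dump({k:np.array(v).tolist() for k,v in c.items()},open("pics/wrist4.json","w"))
cv2.imwrite("pics/c4.png",cv2.resize(im[:400,100:630],(795,600),interpolation=cv2.INTER_CUBIC))
E
```

```text
t: 13.15
eef_pos: [492.5, -169.0, 102.1]
tcp_rot: [3.106, 0.467, 0.001]
force: [0.7, -0.3, 0.2]
width: 0.699
grasp_force: 0.0
t: 13.95
eef_pos: [470.0, -189.6, 101.5]
tcp_rot: [-3.107, -0.467, 0.0]
force: [-0.5, -0.2, -0.0]
width: 0.706
grasp_force: 0.0
t 13.95 tcp [ 470.  -189.6  101.5] phi -72.91 tz [-0.  0. -1.] j [-0.07  0.23 -0.19  0.   -1.15  1.94] F [-0.5 -0.2 -0. ] w 60.3 gf 0.0
d mm [  3.  -84.4  -1.5] frac [-0.2744  1.0198  0.0181] turn 0.9121
```

View pics/c4.png

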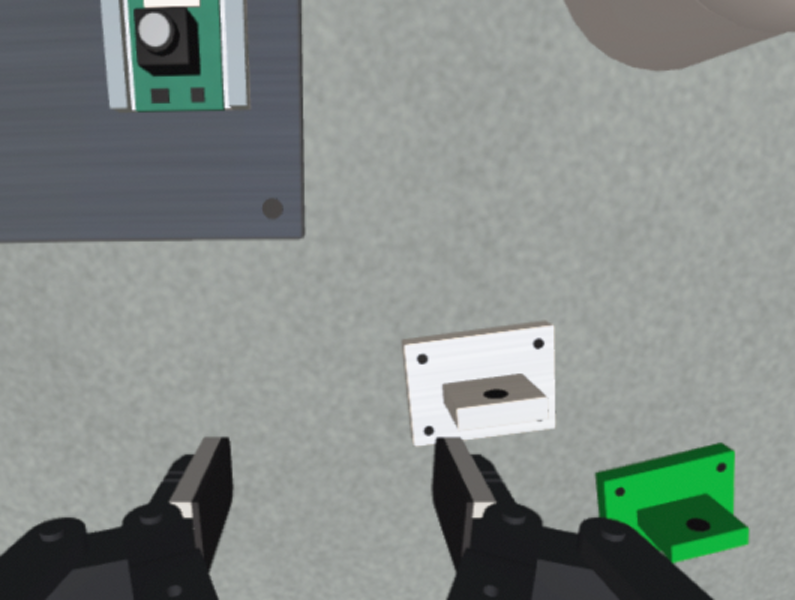

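The board lies between its stops with a gap both sides, and its end (row 110) is about even with the stops' ends (row 107). The bracket's base top corners are at (403,344), (553,325), (554,428) and (415,445). Its lug top is at (457,407), (548,397), (548,420) and (460,427).

```bash
python3 - <<'E'
from h import *
import json
c=json.load(open("pics/wrist4.json"))
def go(n,px,z,C):
    W=np.array([onz(c,100+(u+.5)/1.5-.5,(v+.5)/1.5-.5,z) for u,v in px]);p,th,r=fit(W,C);print(n,p.round(1),np.degrees(th).round(2),r.round(1).tolist(),[round(float(np.linalg.norm(W[i]-W[i-1])),1) for i in range(len(px))])
go("base",[(403,344),(553,325),(554,428),(415,445)],12,[(40,-30),(-40,-30),(-40,30),(40,30)])
go("lug",[(457,407),(548,397),(548,420),(460,427)],48,[(22,-6),(-22,-6),(-22,6),(22,6)])
go("board end",[(136,110),(224,109)],22,[(-25,20),(-25,-20)])
go("stop end",[(111,108),(247,106)],24,[(-25,31),(-25,-31)])
E
```

```text
base [ 473.5 -273.9] 114.88 [[-0.1, 0.0], [-0.6, 0.3], [-0.3, 0.4], [1.0, -0.8]] [59.4, 79.5, 59.7, 78.4]
lug [ 473.8 -274.3] 112.94 [[-0.6, -0.2], [-0.4, 0.6], [-0.2, 0.3], [1.2, -0.7]] [10.6, 43.4, 11.9, 42.6]
board end [584.3 -83.1] 16.73 [[-0.0, 0.1], [0.0, -0.1]] [40.2, 40.2]
stop end [585.1 -82.9] 16.89 [[0.0, -0.2], [-0.0, 0.2]] [61.7, 61.7]
```

```bash
python3 -m jog '[{"grip":60,"offset":[-0.09,0.34,0],"angular":[0,0,0]},{"grip":60,"offset":[-0.09,0.34,0],"angular":[0,0,0]},{"grip":60,"offset":[-0.087,0.342,0],"angular":[0,0,0]},{"grip":60,"offset":[0,0,0],"angular":[0,0,0.092]},{"grip":60,"offset":[0,0,0],"angular":[0,0,0.092]},{"grip":60,"offset":[0,0,0],"angular":[0,0,0.092]},{"grip":60,"offset":[0,0,0],"angular":[0,0,0.092]},{"grip":60,"offset":[0,0,0],"angular":[0,0,0.092]}]'
python3 -m jog '[{"grip":60,"offset":[0,0,0],"angular":[0,0,0.092]},{"grip":60,"offset":[0,0,0],"angular":[0,0,0.092]},{"grip":60,"offset":[0,0,0],"angular":[0,0,0.092]},{"grip":60,"offset":[0,0,0],"angular":[0,0,0.092]},{"grip":60,"offset":[0,0,0],"angular":[0,0,0.085]},{"grip":60,"offset":[0,0,0.3],"angular":[0,0,0]},{"grip":60,"offset":[0,0,0.3],"angular":[0,0,0]},{"grip":60,"offset":[0,0,0],"angular":[0,0,0]}]'
python3 -c "
from h import *
plan(473.6,-274,-14,204.9)"
```

```text
t: 14.8
eef_pos: [473.5, -274.2, 101.5]
tcp_rot: [3.069, -0.671, -0.0]
force: [-0.8, -0.2, -1.1]
width: 0.707
grasp_force: 0.0
t: 15.6
eef_pos: [471.0, -273.1, 50.4]
tcp_rot: [2.647, -1.691, -0.01]
force: [-0.7, -0.1, -0.0]
width: 0.698
grasp_force: 0.0
t 15.6 tcp [ 471.  -273.1   50.4] phi -155.14 tz [-0.006  0.003 -1.   ] j [-0.24  0.34 -0.17 -0.   -1.07  0.67] F [-0.7 -0.1 -0. ] w 59.6 gf 0.0
d mm [  2.6  -0.9 -64.4] frac [ 0.028  -0.0287  0.805 ] turn -0.0004
```

```bash
python3 -m jog '[{"grip":60,"offset":[0,0,0.15],"angular":[0,0,0]},{"grip":60,"offset":[0,0,0.2],"angular":[0,0,0]},{"grip":60,"offset":[0,0,0.15],"angular":[0,0,0]},{"grip":60,"offset":[0,0,0.1],"angular":[0,0,0]},{"grip":60,"offset":[0,0,0],"angular":[0,0,0]},{"grip":60,"offset":[0,0,0],"angular":[0,0,0]},{"grip":60,"offset":[0,0,0],"angular":[0,0,0]},{"grip":60,"offset":[0,0,0],"angular":[0,0,0]}]'
python3 -c "
from h import *
plan(473.6,-274,-14,204.9)"
```

```text
t: 16.4
eef_pos: [473.9, -274.4, 6.2]
tcp_rot: [-2.648, 1.69, -0.002]
force: [-1.0, -0.2, 0.5]
width: 0.701
grasp_force: 0.0
t 16.4 tcp [ 473.9 -274.4    6.2] phi -155.1 tz [ 0.001 -0.    -1.   ] j [-0.24  0.39 -0.23  0.   -0.95  0.67] F [-1.  -0.2  0.5] w 59.9 gf 0.0
d mm [ -0.3   0.4 -20.2] frac [-0.0058  0.0019  0.2527] turn 0.0
```

```bash
python3 -m jog '[{"grip":60,"offset":[-0.005,0.002,0.1],"angular":[0,0,0]},{"grip":60,"offset":[0,0,0.1],"angular":[0,0,0]},{"grip":60,"offset":[0,0,0.05],"angular":[0,0,0]},{"grip":60,"offset":[0,0,0],"angular":[0,0,0]},{"grip":0,"offset":[0,0,0],"angular":[0,0,0]},{"grip":0,"offset":[0,0,0],"angular":[0,0,0]},{"grip":0,"offset":[0,0,0],"angular":[0,0,0]},{"grip":0,"offset":[0,0,0],"angular":[0,0,0]}]'
python3 -m jog '[{"grip":0,"offset":[0,0,0],"angular":[0,0,0]},{"grip":0,"offset":[0,0,0],"angular":[0,0,0]},{"grip":0,"offset":[0,0,-0.05],"angular":[0,0,0]},{"grip":0,"offset":[0,0,-0.2],"angular":[0,0,0]},{"grip":0,"offset":[0,0,-0.4],"angular":[0,0,0]},{"grip":0,"offset":[0,0,-0.4],"angular":[0,0,0]},{"grip":0,"offset":[0,0,-0.2],"angular":[0,0,0]},{"grip":0,"offset":[0,0,0],"angular":[0,0,0]}]'
python3 -c "
from h import *
plan(530,40,80,197)"
```

```text
t: 17.2
eef_pos: [473.5, -274.0, -14.1]
tcp_rot: [-2.648, 1.69, -0.001]
force: [0.3, 0.9, 1.1]
width: 0.131
grasp_force: 58.9
t: 18.0
eef_pos: [474.5, -274.5, 88.1]
tcp_rot: [-2.647, 1.69, -0.007]
force: [0.3, -0.4, -1.4]
width: 0.133
grasp_force: 58.6
t 18.0 tcp [ 474.5 -274.5   88.1] phi -155.1 tz [ 0.004 -0.002 -1.   ] j [-0.24  0.31 -0.11  0.   -1.14  0.67] F [ 0.3 -0.4 -1.4] w 11.4 gf 58.6
d mm [ 55.5 314.5  -8.1] frac [-3.2735 -2.284   0.098 ] turn 0.0878
```

Bracket gripped at 11.4 mm with 59 N and lifted. Carry it over the jig plate, about 15 mm short of both fences.

```bash
python3 -m jog '[{"grip":0,"offset":[-0.2,-0.18,0],"angular":[0,0,0]},{"grip":0,"offset":[-0.4,-0.36,0],"angular":[0,0,0]},{"grip":0,"offset":[-0.4,-0.36,0],"angular":[0,0,0]},{"grip":0,"offset":[-0.4,-0.36,0],"angular":[0,0,0]},{"grip":0,"offset":[-0.4,-0.36,0],"angular":[0,0,0]},{"grip":0,"offset":[-0.4,-0.36,0],"angular":[0,0,0]},{"grip":0,"offset":[-0.4,-0.36,0],"angular":[0,0,0]},{"grip":0,"offset":[-0.4,-0.36,0],"angular":[0,0,0]}]'
python3 -m jog '[{"grip":0,"offset":[-0.1,-0.09,0],"angular":[0,0,0.044]},{"grip":0,"offset":[0,0,0],"angular":[0,0,0.044]},{"grip":0,"offset":[0,0,0.2],"angular":[0,0,0]},{"grip":0,"offset":[0,0,0.3],"angular":[0,0,0]},{"grip":0,"offset":[0,0,0.22],"angular":[0,0,0]},{"grip":0,"offset":[0,0,0],"angular":[0,0,0]},{"grip":0,"offset":[0,0,0],"angular":[0,0,0]},{"grip":0,"offset":[0,0,0],"angular":[0,0,0]}]'
python3 -c "
from h import *
plan(572.3,44.2,-1,197)
c,im=save('wrist','pics/wrist5.png')
cv2.imwrite('pics/c5.png',im)"
```

```text
t: 18.8
eef_pos: [567.0, 36.4, 83.8]
tcp_rot: [2.646, -1.69, -0.004]
force: [1.1, -0.3, -0.9]
width: 0.131
grasp_force: 58.6
t: 19.6
eef_pos: [571.8, 45.1, 28.7]
tcp_rot: [-2.524, 1.869, -0.001]
force: [0.4, -0.2, -1.9]
width: 0.128
grasp_force: 58.7
t 19.6 tcp [571.8  45.1  28.7] phi -163.02 tz [ 0.001  0.    -1.   ] j [ 0.35  0.41 -0.13  0.   -1.03 -0.06] F [ 0.4 -0.2 -1.9] w 10.9 gf 58.7
d mm [  0.5  -0.9 -29.7] frac [ 0.012  -0.0026  0.3714] turn -0.0002
```

View pics/c5.png

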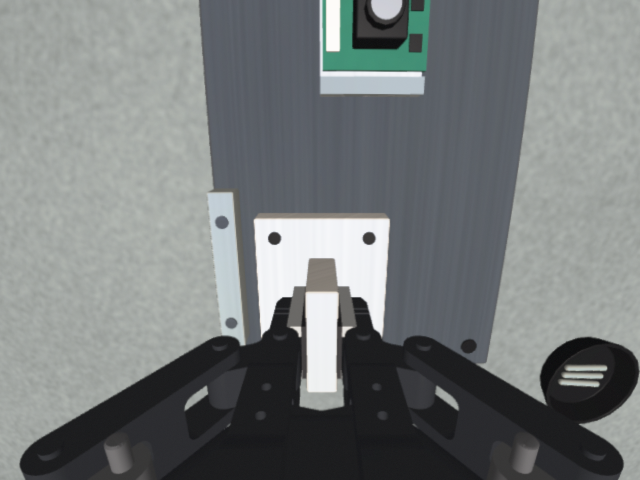

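The bracket hangs square to the long fence (fence left, inner edge about column 235; base edge (255,215)–(390,214)), and the board is still on its stage. Lower it onto the plate.

```bash
python3 -m jog '[{"grip":0,"offset":[0.012,-0.003,0.1],"angular":[0,0,0]},{"grip":0,"offset":[0,0,0.15],"angular":[0,0,0]},{"grip":0,"offset":[0,0,0.08],"angular":[0,0,0]},{"grip":0,"offset":[0,0,0.04],"angular":[0,0,0]},{"grip":0,"offset":[0,0,0.012],"angular":[0,0,0]},{"grip":0,"offset":[0,0,0],"angular":[0,0,0]},{"grip":0,"offset":[0,0,0],"angular":[0,0,0]},{"grip":0,"offset":[0,0,0],"angular":[0,0,0]}]'
python3 -c "
from h import *
plan(582.3,62.9,-2,197)"
```

```text
t: 20.45
eef_pos: [570.6, 43.9, -2.1]
tcp_rot: [2.524, -1.868, -0.002]
force: [-5.5, 1.2, 6.8]
width: 0.131
grasp_force: 60.0
t 20.45 tcp [570.6  43.9  -2.1] phi -163.01 tz [-0.002 -0.001 -1.   ] j [ 0.35  0.44 -0.17  0.   -0.97 -0.05] F [-5.5  1.2  6.8] w 11.2 gf 60.0
d mm [11.7 19.   0.1] frac [-0.1847 -0.2097 -0.0013] turn -0.0001
```

```bash
python3 -m jog '[{"grip":0,"offset":[0,0,-0.007],"angular":[0,0,0]},{"grip":0,"offset":[-0.03,-0.03,0],"angular":[0,0,0]},{"grip":0,"offset":[-0.04,-0.04,0],"angular":[0,0,0]},{"grip":0,"offset":[-0.04,-0.04,0],"angular":[0,0,0]},{"grip":0,"offset":[-0.03,-0.04,0],"angular":[0,0,0]},{"grip":0,"offset":[0,-0.02,0],"angular":[0,0,0]},{"grip":0,"offset":[0,0,0],"angular":[0,0,0]},{"grip":0,"offset":[0,0,0],"angular":[0,0,0]}]'
cat >> h.py <<'E'
def jf(x=582.3,y=62.9,z=-2):
    plan(x,y,z,197); s=telemetry.state(); a=np.radians(17.0); ex=np.array([np.cos(a),np.sin(a)]);ey=np.array([-np.sin(a),np.cos(a)])
    F=s["force"][:2]; d=np.array([x,y])-s["eef_pos"][:2]
    print("jig F",(F@ex).round(1),(F@ey).round(1),"left to go jig x,y",(d@ex).round(2),(d@ey).round(2))
E
python3 -c "
from h import *
jf()"
```

```text
t: 21.25
eef_pos: [581.7, 59.3, -2.0]
tcp_rot: [-2.524, 1.869, -0.0]
force: [-0.7, 0.4, -0.1]
width: 0.131
grasp_force: 59.1
t 21.25 tcp [581.7  59.3  -2. ] phi -163.03 tz [ 0.001  0.001 -1.   ] j [ 0.37  0.46 -0.13 -0.   -0.98 -0.07] F [-0.7  0.4 -0.1] w 11.2 gf 59.1
d mm [0.6 3.6 0. ] frac [-0.0413 -0.0205 -0.0005] turn -0.0003
jig F -0.5 0.6 left to go jig x,y 1.64 3.31
```

```bash
python3 -m jog '[{"grip":0,"offset":[0,-0.01,0],"angular":[0,0,0]},{"grip":0,"offset":[0,-0.01,0],"angular":[0,0,0]},{"grip":0,"offset":[0,-0.01,0],"angular":[0,0,0]},{"grip":0,"offset":[-0.01,0,0],"angular":[0,0,0]},{"grip":0,"offset":[-0.01,0,0],"angular":[0,0,0]},{"grip":0,"offset":[-0.01,0,0],"angular":[0,0,0]},{"grip":0,"offset":[-0.01,0,0],"angular":[0,0,0]},{"grip":0,"offset":[0,0,0],"angular":[0,0,0]}]'
python3 -c "
from h import *
jf()"
```

```text
t: 22.05
eef_pos: [582.6, 62.3, -2.0]
tcp_rot: [2.525, -1.869, -0.0]
force: [-2.8, -4.9, 1.6]
width: 0.131
grasp_force: 59.3
t 22.05 tcp [582.6  62.3  -2. ] phi -163.02 tz [-0. -0. -1.] j [ 0.37  0.46 -0.13  0.   -0.98 -0.08] F [-2.8 -4.9  1.6] w 11.2 gf 59.3
d mm [-0.3  0.6  0. ] frac [-0.0078  0.0016 -0.0004] turn -0.0003
jig F -4.1 -3.9 left to go jig x,y -0.13 0.62
```

```bash
python3 -m jog '[{"grip":0,"offset":[-0.007,0,0],"angular":[0,0,0]},{"grip":0,"offset":[0,-0.007,0],"angular":[0,0,0]},{"grip":0,"offset":[-0.007,0,0],"angular":[0,0,0]},{"grip":0,"offset":[0,-0.007,0],"angular":[0,0,0]},{"grip":0,"offset":[0,0,0],"angular":[0,0,0]},{"grip":0,"offset":[0,0,0],"angular":[0,0,0]},{"grip":0,"offset":[0,0,0],"angular":[0,0,0]},{"grip":0,"offset":[0,0,0],"angular":[0,0,0]}]'
python3 -c "
from h import *
jf()"
```

```text
t: 22.85
eef_pos: [582.3, 63.0, -2.0]
tcp_rot: [2.523, -1.868, -0.002]
force: [-5.0, -5.7, 4.5]
width: 0.127
grasp_force: 59.8
t 22.85 tcp [582.3  63.   -2. ] phi -163.03 tz [-0.002 -0.002 -1.   ] j [ 0.37  0.46 -0.13  0.   -0.98 -0.08] F [-5.  -5.7  4.5] w 10.9 gf 59.8
d mm [-0.  -0.1  0. ] frac [ 0.001   0.0007 -0.0003] turn -0.0003
jig F -6.4 -4.0 left to go jig x,y -0.06 -0.08
```

```bash
python3 -m jog '[{"grip":0,"offset":[-0.01,0,0],"angular":[0,0,0]},{"grip":0,"offset":[-0.01,0,0],"angular":[0,0,0]},{"grip":0,"offset":[-0.01,-0.005,0],"angular":[0,0,0]},{"grip":0,"offset":[0,-0.005,0],"angular":[0,0,0]},{"grip":0,"offset":[0,0,0],"angular":[0,0,0]},{"grip":0,"offset":[0,0,0],"angular":[0,0,0]},{"grip":0,"offset":[0,0,0],"angular":[0,0,0]},{"grip":0,"offset":[0,0,0],"angular":[0,0,0]}]'
python3 -c "
from h import *
jf()"
```

```text
t: 23.65
eef_pos: [582.1, 63.8, -1.8]
tcp_rot: [2.521, -1.866, -0.0]
force: [-3.4, -11.9, 5.6]
width: 0.129
grasp_force: 60.0
t 23.65 tcp [582.1  63.8  -1.8] phi -163.02 tz [-0.003 -0.004 -1.   ] j [ 0.38  0.46 -0.13  0.   -0.98 -0.08] F [ -3.4 -11.9   5.6] w 11.0 gf 60.0
d mm [ 0.2 -0.9 -0.2] frac [0.0108 0.0013 0.0019] turn -0.0002
jig F -6.7 -10.4 left to go jig x,y -0.1 -0.86
```

```bash
python3 -m jog '[{"grip":0,"offset":[0,-0.01,0],"angular":[0,0,0]},{"grip":0,"offset":[0,-0.01,0],"angular":[0,0,0]},{"grip":0,"offset":[0,-0.01,0],"angular":[0,0,0]},{"grip":0,"offset":[-0.01,0,0],"angular":[0,0,0]},{"grip":0,"offset":[-0.01,0,0],"angular":[0,0,0]},{"grip":0,"offset":[0,0,0],"angular":[0,0,0]},{"grip":0,"offset":[0,0,0],"angular":[0,0,0]},{"grip":0,"offset":[0,0,0],"angular":[0,0,0]}]'
python3 - <<'E'
from h import *
jf()
E
```

```text
t: 24.45
eef_pos: [582.1, 63.7, -1.8]
tcp_rot: [2.517, -1.863, -0.002]
force: [-10.2, -18.6, 10.9]
width: 0.13
grasp_force: 60.7
t 24.45 tcp [582.1  63.7  -1.8] phi -163.03 tz [-0.007 -0.008 -1.   ] j [ 0.38  0.47 -0.12  0.01 -0.99 -0.09] F [-10.2 -18.6  10.9] w 11.1 gf 60.7
d mm [ 0.2 -0.8 -0.2] frac [0.0102 0.0003 0.0032] turn -0.0003
jig F -15.2 -14.8 left to go jig x,y -0.03 -0.81
```

Both axes push at about 15 N, but friction could mimic the short fence contact. I'll unload x and z slightly and push on in y to see whether it still slides.

```bash
python3 -m jog '[{"grip":0,"offset":[0,0.02,-0.01],"angular":[0,0,0]},{"grip":0,"offset":[0,0.015,0],"angular":[0,0,0]},{"grip":0,"offset":[-0.005,0,0],"angular":[0,0,0]},{"grip":0,"offset":[-0.01,0,0],"angular":[0,0,0]},{"grip":0,"offset":[0,0,0],"angular":[0,0,0]},{"grip":0,"offset":[0,0,0],"angular":[0,0,0]},{"grip":0,"offset":[0,0,0],"angular":[0,0,0]},{"grip":0,"offset":[0,0,0],"angular":[0,0,0]}]'
python3 - <<'E'
from h import *
jf()
E
```

```text
t: 25.25
eef_pos: [582.2, 63.9, -1.4]
tcp_rot: [2.52, -1.864, 0.005]
force: [2.9, -20.7, -1.4]
width: 0.135
grasp_force: 59.0
t 25.25 tcp [582.2  63.9  -1.4] phi -162.99 tz [-0.002 -0.008 -1.   ] j [ 0.38  0.46 -0.13  0.01 -0.98 -0.09] F [  2.9 -20.7  -1.4] w 11.6 gf 59.0
d mm [ 0.1 -1.  -0.6] frac [0.0127 0.0025 0.0073] turn 0.0001
jig F -3.3 -20.6 left to go jig x,y -0.2 -1.02
```

Fy is 20 N with almost no vertical load, so the short fence contact is real. Restore the x push and the light downward load.

```bash
python3 -m jog '[{"grip":0,"offset":[0.005,0,0.008],"angular":[0,0,0]},{"grip":0,"offset":[0,-0.015,0],"angular":[0,0,0]},{"grip":0,"offset":[0,-0.015,0],"angular":[0,0,0]},{"grip":0,"offset":[0,-0.008,0],"angular":[0,0,0]},{"grip":0,"offset":[0,0,0],"angular":[0,0,0]},{"grip":0,"offset":[0,0,0],"angular":[0,0,0]},{"grip":0,"offset":[0,0,0],"angular":[0,0,0]},{"grip":0,"offset":[0,0,0],"angular":[0,0,0]}]'
python3 - <<'E'
from h import *
jf()
E
```

```text
t: 26.05
eef_pos: [582.1, 63.8, -1.5]
tcp_rot: [2.516, -1.862, -0.001]
force: [-8.3, -19.6, 10.9]
width: 0.131
grasp_force: 60.8
t 26.05 tcp [582.1  63.8  -1.5] phi -163.02 tz [-0.007 -0.009 -1.   ] j [ 0.38  0.47 -0.12  0.01 -0.99 -0.09] F [ -8.3 -19.6  10.9] w 11.2 gf 60.8
d mm [ 0.2 -0.9 -0.5] frac [0.0121 0.0005 0.0065] turn -0.0002
jig F -13.7 -16.3 left to go jig x,y -0.04 -0.97
```

```bash
python3 -c "
from h import *
print(job_done())"
```

```text
the job is handed in; nothing more can be done
None
```

The job is handed in at about 26 s of the 64 s allowed: the camera board is released on its stage pad, measured within about 1 mm of centre. The bracket is held pressed into the corner with about 14 N on the long-fence side and 16 N on the short-fence side, and the dome, screwdriver and dish were never approached closely. I have not seen the judge's verdict.

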